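# Set the flip stop on the welding jig and bring the tube up to it

## Robot

A 6-joint arm with a two-finger parallel gripper is mounted at the origin on the work surface. World frame = base frame: x ahead of the robot, y to its left, z up, the work surface at z = 0. Lengths are in mm, angles in degrees, forces in N, time in s.
With the tool pointing down it reaches from about 250 to 725 mm from the base axis. Payload 9.7 kg.
Tool frame: the origin (TCP) lies on the centre line of the jaws, within the pads' length; the fingertips stand 25 mm ahead of it and the grasp point (between the pads) lies 6 mm ahead of it; z points along the fingers, y is the direction in which the jaws open and shut (so a half turn about z gives the same grasp; the last joint's range is limited). The gripper opens to 85 mm and grips with 20 to 120 N. Pads are 22 mm wide; open, the fingers measure 114 mm over their backs; the gripper's body (76 mm by 85 mm) begins 54 mm behind the grasp point. The pads swing forward as they close: fully open they stand 13 mm farther back than shut.
Start: joints at [-63.77, 4.979, 10.078, 95.1, 0, 90], TCP at [243.084, -493.363, 256.284] pointing down, gripper open.
Joint ranges: [-179.16, 179.16], [-48.56, 103.87], [-65.8, 70.77], [-126.05, 130.52], [-82.76, 87.17], [-180, 180]. Speed limits (degrees/s): [127.2, 127.2, 147.25, 180, 180, 180].

## Interface

Orientations are given as [roll, pitch, yaw] about the fixed x, y, z axes, in that order (R = Rz(yaw) Ry(pitch) Rx(roll)).
In Python, from rig import ctrl gives the robot as it stands. The module is installed in compiled form; this text tells all that it offers.
- The arm moves only by the tool step_arm, never from a script. Its argument "moves" is one flat list of numbers, 6 for each row, row after row: the shift along the tool's x, y, z in cm, then the turn, a rotation vector about the tool's x, y, z in degrees. A call has 1 to 8 rows; each row is the pose to reach, as a shift and turn from the pose measured when the call began, along the tool's axes at that moment; what a row does not reach only later rows make up. A row lasts 1/8 s, in which the tool goes at most 62.5 mm and 10.7 degrees, less where a joint would pass 70% of its speed; a pose out of reach is approached as far as the arm can. A call with a gripper value outside its range is refused whole. "claw" is the closure, from 0 (fully open) to 1 (shut), set as the call begins (left out, the last holds). The fingers move at their own pace and stop on an object; "newtons" is the grip in N (left out, the last holds). Time passes only in rows, so rows that repeat a pose let the fingers close. It gives the time, the measured TCP pose, the force and the opening at its end, in the units of the state.
- ctrl.read_state(): the state, without advancing time (a new reading comes with each control period).
- ctrl.get_image(name): name is "scene" or "top"; returns a dict with "color" (420x560x3 uint8, red, green, blue), "range_z" (420x560 float32, mm along the optical axis (not along the pixel's ray), 0 where there is no reading), "fx", "fy", "cx", "cy" (pixels), "xyz" and "orientation" of the camera in the world. Camera axes: x right, y down, z forward; pixel columns grow to the right and rows downward; lengths in mm; the calibration is good to about 2 mm. A picture is of the moment at which its call begins.
- ctrl.hand_in(): hands the job in, once; it reports no verdict.
The state is a dict: "time": time; "q": joint angles; "joint_velocities": joint speeds; "joint_efforts": joint torques, N m; "tool_pos": TCP position; "orientation": TCP orientation; "ft_force": force on the tool from outside, world axes, zero at the start; "wrist_torque": the same for the moment, N m; "opening": finger opening in mm.
Only numpy, scipy, OpenCV 4.12 (cv2) and the standard library are available. Lean on these libraries where they do the work, as an engineer would, in place of code of your own. Each camera call takes 0.05 s, during which the arm holds its last target.

## Task

On the jig fence three flip stops stand parked, leaning back. With a light fingertip touch tip the one that has the knurled adjusting knob forward, so that it drops down across the bench, and leave the two plain stops standing. Then push the blue tube gently along the fence, without gripping or lifting it, until its end rests against that stop, and draw the hand clear; the loose tools and the offcut stay where they are.

Things in the scene. Friction and masses are not known exactly. Their poses are not given: they have to be found in the camera images.
- fence: Jig fence fixed on the bench: dark steel bar 700 mm long (its y, leftwards from the robot), 30 mm thick (x), 25 mm high. Origin on the bench under the bar's centre; x points away from the robot. The tube lies along its near face, at x = -15 mm. Three feet behind it (18 mm high with bolts) reach to x = +60 mm.
- knob_stop: THE STOP TO TIP, the only one with a knurled knob (32 mm across, to y = +39 mm) and a contact pad. This is its fixed carriage, 30 x 34 x 31 mm; origin under it, on top of the bar (25 mm above the bench), axes as the fence. Hinge along y, 20 mm above the origin. Lying down, its arm reaches to x = -82 mm and the pad's face, 22 to 56 mm above the bench, is at y = -18 mm.
- knob_flip (a joint): Its hinge: 0 = parked, leaning back (to +x) 0.35 rad; 0.35 = upright; 1.92 = lying down across the bench (working position). Let go before upright it falls back to 0; past upright (about 0.45) it drops down by its own weight in about a second and rests there. About 1 N at the arm's end moves it.
- knob_flip_end (a point): Centre of the free end of the knob stop's arm, 82 mm from the hinge (moves with it). The arm is a steel bar 16 mm wide (y) and 22 mm thick. Parked, this point is 28 mm behind (+x) and 97 mm above the knob_stop origin, and the arm's rear face lies 11 mm behind it.
- plain_stop_1: Fixed carriage of a plain flip stop, same sizes and origin, plain bar without knob or pad. To be left parked.
- plain_flip_1 (a joint): Hinge of plain stop 1, as knob_flip; must stay at 0.
- plain_stop_2: Fixed carriage of the other plain flip stop, the same. To be left parked. The order of the three stops along the fence changes; they stand 64 mm or more apart.
- plain_flip_2 (a joint): Hinge of plain stop 2, as knob_flip; must stay at 0.
- tube: Loose blue square steel tube, 50 x 50 mm, 2 mm wall, open ends, 250 mm long along its y, about 0.75 kg, lying on the bench along the near face of the fence with a gap of a few mm. Origin under its middle, on the bench; z up. All stops are on its +y side; it slides under parked stops freely. Sliding it takes about 3 to 7 N.
- tube_nose (a point): Centre of the tube's +y end (towards the stops), 25 mm above the bench.
- tube_tail (a point): Centre of the tube's -y end, the one to push, 25 mm above the bench.
- offcut: Bystander: a 60 mm long piece of the same tube standing on end, beyond (+y of) the stops, in front of the fence. Origin under its centre.
- try_square: Bystander: dark steel try square lying flat behind the fence, stock 20 x 110 x 22 mm, blade 150 mm long.
- weld_magnet: Bystander: black triangular welding magnet, about 90 mm across, 24 mm high, lying behind the fence.

How it is judged:
By the outcome, as a careful person would: the job done as asked, in the order asked, and still so for the second after the job is handed in, with the robot touching nothing.
It also fails if it takes over 64 s, if anything falls off the work surface, if the arm or the gripper's body presses on something with over 40 N, if the wrist force passes 120 N, or if a joint passes its speed limit or range.

## Working session

There is one attempt and no reset: what is moved stays moved. The work goes in short steps, Python scripts to look and compute and a tool call to move; the robot and the scene stay as the last step left them, time stands still between calls to the robot, and variables do not carry over. Pictures are saved under pics/ and viewed, and the job is handed in when it is done.

Besides the shell and the picture viewer there is one more tool, called after "Emit:" in YAML: its name, and indented under it one key for each argument. step_arm: Moves the arm, as the interface text tells. Its arguments: {"type":"object","properties":{"moves":{"type":"array"},"claw":{"type":"number"},"newtons":{"type":"number"}},"required":["moves"]}

```bash
mkdir -p pics; cat > h.py <<'E'
import numpy as np, cv2
from scipy.spatial.transform import Rotation as R
from rig import ctrl
def save(n,tag):
    im=ctrl.get_image(n); np.save(f'{n}_{tag}.npy',im,allow_pickle=True)
    cv2.imwrite(f'pics/{n}_{tag}.png',im['color'][:,:,::-1]); return im
def load(n,tag): return np.load(f'{n}_{tag}.npy',allow_pickle=True).item()
def world(im,u,v,z=None):
    d=z if z is not None else im['range_z'][v,u]
    p=np.array([(u-im['cx'])/im['fx']*d,(v-im['cy'])/im['fy']*d,d])
    return R.from_euler('xyz',im['orientation'],degrees=True).apply(p)+im['xyz']
E
python3 - <<'E'
from h import *
for n in('scene','top'):
    im=save(n,'a'); print(n,im['xyz'],im['orientation'],im['fx'])
print(ctrl.read_state())
E
```

```text
scene [1371.6485352   239.0415349   817.15213073] [-130.14906515    0.85356743  104.59811122] 543.1920933324743
top [ 513.12212376   41.95954865 1071.35596966] [-175.44934603   -1.61647704  -89.1443386 ] 400.7012686730809
{'time': 0.1, 'q': array([-6.37685687e+01,  5.00779242e+00,  1.00405895e+01,  9.51000818e+01,
        2.80860104e-04,  9.00017584e+01]), 'joint_velocities': array([ 0.01597644, -0.02303807,  0.15918564, -0.10352076,  0.03888849,
       -0.06028357]), 'joint_efforts': array([-2.06815316e-04, -5.21562231e+01,  4.65651619e+01,  1.60683109e-02,
       -6.26427823e-05,  1.95580657e-05]), 'tool_pos': array([ 243.0245495 , -493.20503944,  255.66974188]), 'orientation': array([-1.79932715e+02, -2.78794995e-04,  2.62296726e+01]), 'ft_force': array([ 0.5841259 , -0.38222628,  0.07411715]), 'wrist_torque': array([-0.03083869, -0.04170924, -0.04689064]), 'opening': 85.35118727678675}
```

View pics/scene_a.png

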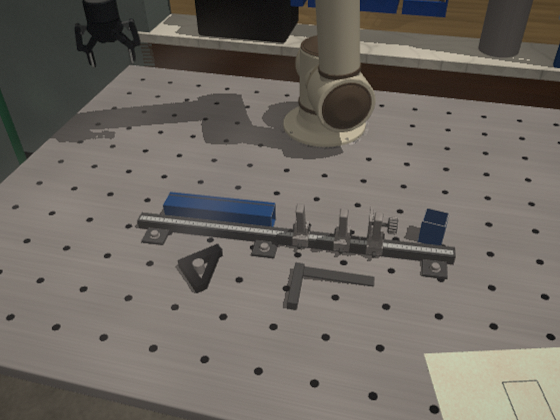

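View pics/top_a.png

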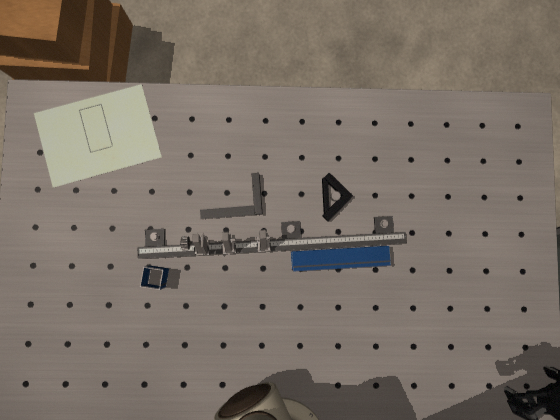

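The scene view shows the knob at about (393,226), so the knob stop is the one farthest to +y, next to the offcut at (433,226). In the top view the knob is at about (185,241). I'll enlarge both.

```bash
python3 - <<'E'
from h import *
a=load('top','a')['color'][215:295,125:285,::-1]
cv2.imwrite('pics/top_c.png',cv2.resize(a,None,fx=5,fy=5,interpolation=cv2.INTER_CUBIC))
b=load('top','a')['color'][215:295,265:425,::-1]
cv2.imwrite('pics/top_d.png',cv2.resize(b,None,fx=5,fy=5,interpolation=cv2.INTER_CUBIC))
a=load('scene','a')['color'][190:290,270:470,::-1]
cv2.imwrite('pics/scene_c.png',cv2.resize(a,None,fx=4,fy=4,interpolation=cv2.INTER_CUBIC))
E
```

```text
(no output)
```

View pics/top_c.png

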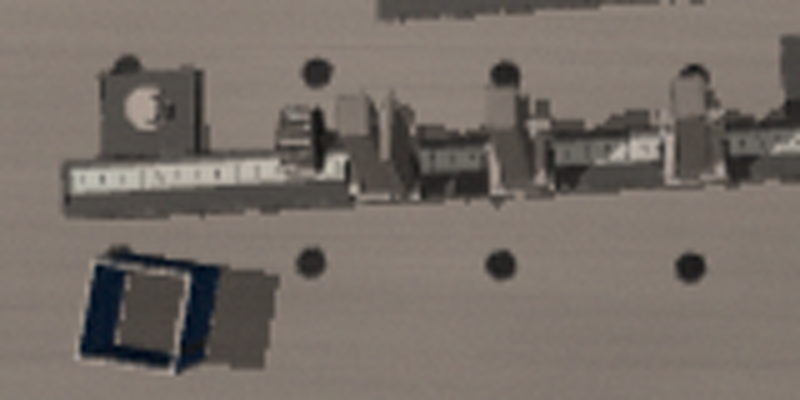

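View pics/top_d.png

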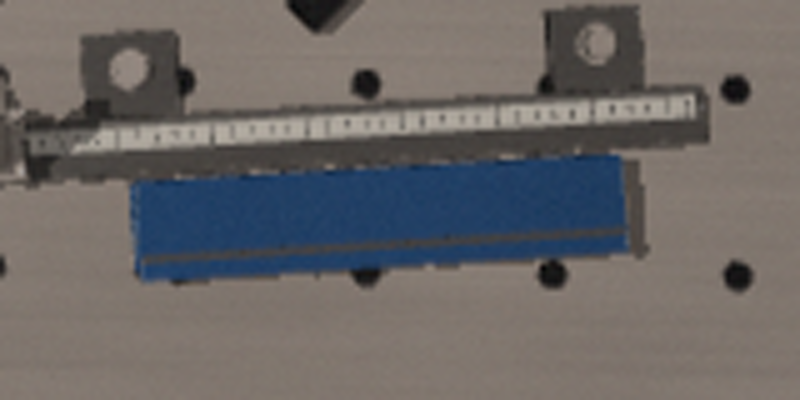

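View pics/scene_c.png

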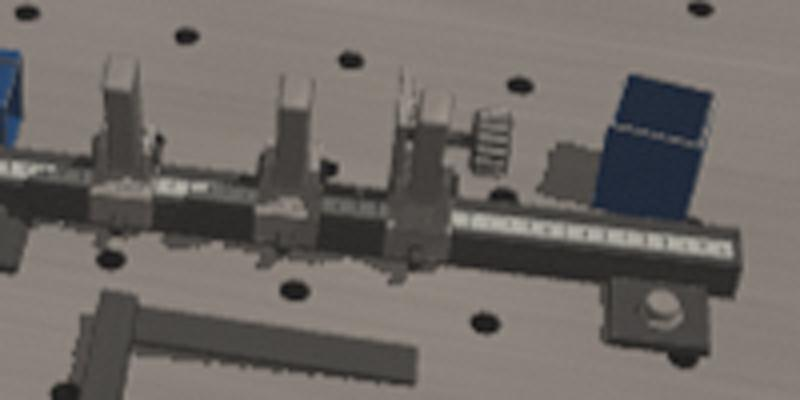

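```bash
cat >> h.py <<'E'
def onz(im,u,v,h):
    a=world(im,u,v,1.0)-im['xyz']; return im['xyz']+a*(h-im['xyz'][2])/a[2]
E
python3 - <<'E'
from h import *
t=load('top','a'); s=load('scene','a')
C=lambda x,y:(125+x/5,215+y/5); D=lambda x,y:(265+x/5,215+y/5); S=lambda x,y:(270+x/4,190+y/4)
f=lambda n,im,p,h: print(n,np.round(onz(im,*p,h),1),'depth:',np.round(world(im,int(round(p[0])),int(round(p[1]))),1))
f('fence near L',t,C(65,214),25);f('fence near R',t,D(708,142),25)
f('fence far L',t,C(65,162),25);f('fence far R',t,D(703,88),25)
for n,p in dict(tailfar=D(618,156),tailnear=D(628,252),nosefar=D(135,184),nosenear=D(140,279)).items(): f(n,t,p,50)
f('tube mid',t,D(380,215),50)
for n,p in dict(knobend=C(357,100),p1=C(507,88),p2=C(690,80)).items(): f(n,t,p,125)
f('knob',t,C(298,120),90); f('offc',t,C(140,310),60)
f('offc +y near corner',t,C(80,357),60);f('offc -yfar',t,C(190,268),60);f('offc -y near',t,C(180,372),60);f('offc+yfar',t,C(97,258),60)
for n,p in dict(knobend=S(437,100),p1=S(297,82),p2=S(122,68)).items(): f('sc '+n,s,p,125)
f('sc tube',s,(220,205),50)
for n,p in dict(tr=(208,213),tr2=(258,178),tr3=(262,212),mag1=(328,175),mag2=(352,195)).items(): f(n,t,p,20)
E
```

```text
fence near L [475.9 370.8  25. ] depth: [475.4 369.9  27.6]
fence near R [ 523.3 -327.2   25. ] depth: [ 524.7 -337.8   -2.1]
fence far L [502.5 371.9  25. ] depth: [503.5 372.2  24.1]
fence far R [ 551.7 -324.8   25. ] depth: [ 551.6 -335.4   -2.2]
tailfar [ 515.2 -271.7   50. ] depth: [ 515.8 -273.6   47.1]
tailnear [ 466.5 -276.5   50. ] depth: [ 465.2 -293.5   -1. ]
nosefar [497.4 -24.1  50. ] depth: [496.8 -24.3  47. ]
nosenear [449.5 -27.2  50. ] depth: [449.3 -27.   54. ]
tube mid [ 483.5 -149.3   50. ] depth: [ 483.5 -149.3   50.1]
knobend [534.5 205.8 125. ] depth: [534.6 207.5 120.5]
p1 [541.2 135.8 125. ] depth: [540.5 137.3 119.5]
p2 [546.4  49.8 125. ] depth: [546.5  49.9 121.1]
knob [525.2 240.1  90. ] depth: [525.  236.2 104.7]
offc [430.3 320.9  60. ] depth: [425.2 338.   -2.1]
offc +y near corner [406.9 349.4  60. ] depth: [408.1 348.8  62.2]
offc -yfar [451.3 297.1  60. ] depth: [449.5 300.5  46.3]
offc -y near [400.2 300.1  60. ] depth: [394.6 315.1   1.3]
offc+yfar [455.6 343.1  60. ] depth: [454.7 343.8  60.6]
sc knobend [525.2 210.7 125. ] depth: [526.8 210.2 126.2]
sc p1 [527.5 141.1 125. ] depth: [524.7 140.2 123.9]
sc p2 [537.2  53.4 125. ] depth: [535.7  52.1 123.6]
sc tube [ 482.3 -145.1   50. ] depth: [ 486.4 -143.3   53.5]
tr [594.9 195.6  20. ] depth: [596.  197.5   6.5]
tr2 [690.1  66.4  20. ] depth: [689.8  66.4  22.3]
tr3 [600.   54.2  20. ] depth: [601.3  54.4   4.1]
mag1 [ 701.9 -119.6   20. ] depth: [ 701.2 -119.1   23.5]
mag2 [ 649.4 -183.9   20. ] depth: [ 649.2 -183.5   22. ]
```

Emit:
step_arm:
  moves: [3.6,-3,0,0,0,-8.5,7.3,-6,0,0,0,-17,11,-9,0,0,0,-25.5,14.6,-12,0,0,0,-34,18.3,-15,0,0,0,-42.5,22,-18,0,0,0,-51,25.5,-21,0,0,0,-59.5,29,-24,0,0,0,-67.6]
  claw: 1
  newtons: 20

```text
time: 1.1
tool_pos: [397.3, -148.3, 255.8]
orientation: [-180.0, -0.1, 94.1]
ft_force: [0.7, -0.3, -0.6]
opening: -0.3
```

```bash
cat >> h.py <<'E'
O=np.array([513.4,22.7]); A=np.radians(3.9); ex=np.array([np.cos(A),np.sin(A)]); ey=np.array([-np.sin(A),np.cos(A)])
def fr(p): d=np.array(p[:2])-O; return np.round([d@ex,d@ey],1)
def to(xf,yf,z):  # fence-frame target -> tool cm
    s=ctrl.read_state(); w=np.r_[O+xf*ex+yf*ey,z]
    d=R.from_euler('xyz',s['orientation'],degrees=True).inv().apply(w-s['tool_pos'])/10
    print('t',s['time'],'fence',fr(s['tool_pos']),'z',s['tool_pos'][2].round(1),'ori',s['orientation'].round(2),'F',s['ft_force'].round(1),'open',round(s['opening'],1),'->tool cm',d.round(2))
E
python3 -c "
from h import *
to(80,184,256)
print(fr([534.5,205.8]),fr([525,210.7]),fr([541,136]),fr([546,50]),fr([527,141]),fr([536,53]))"
```

```text
t 1.1 fence [-127.4 -162.7] z 255.8 ori [-1.7997e+02 -7.0000e-02  9.4100e+01] F [ 0.7 -0.3 -0.6] open -0.3 ->tool cm [34.6  20.86  0.  ]
[ 33.5 181.2] [ 24.4 186.8] [ 35.2 111.2] [34.4 25. ] [ 21.6 117.1] [24.6 28.7]
```

Emit:
step_arm:
  moves: [4.3,2.6,0,0,0,0,8.6,5.2,0,0,0,0,13,7.8,0,0,0,0,17.3,10.4,0,0,0,0,21.6,13,0,0,0,0,26,15.6,0,0,0,0,30.3,18.2,0,0,0,0,34.6,20.9,0,0,0,0.2]

```text
time: 2.1
tool_pos: [581.5, 213.4, 255.6]
orientation: [-179.9, -0.1, 93.9]
ft_force: [0.8, -0.3, 0.6]
opening: -0.2
```

Emit:
step_arm:
  moves: [0,0,3,0,0,0,0,0,6,0,0,0,0,0,9,0,0,0,0,0,11,0,0,0,0,0,12.5,0,0,0,0,0,12.5,0,0,0]

```text
time: 2.85
tool_pos: [580.8, 213.3, 129.5]
orientation: [-179.8, -0.0, 93.9]
ft_force: [0.5, -0.8, -0.9]
opening: 0.0
```

```bash
python3 -c "
from h import *
to(50,184,130)
for n in('scene','top'):
    im=save(n,'b')
a=load('top','b')['color'][205:285,125:285,::-1];b=load('scene','b')['color'][150:290,290:490,::-1]
a=cv2.resize(a,(800,400),interpolation=2);b=cv2.resize(b,None,fx=4,fy=4,interpolation=2)
cv2.imwrite('pics/bt.png',a);cv2.imwrite('pics/bs.png',b)"
```

```text
t 2.85 fence [ 80.2 185.5] z 129.5 ori [-1.7983e+02 -2.0000e-02  9.3900e+01] F [ 0.5 -0.8 -0.9] open 0.0 ->tool cm [-0.15 -3.02 -0.05]
```

View pics/bs.png

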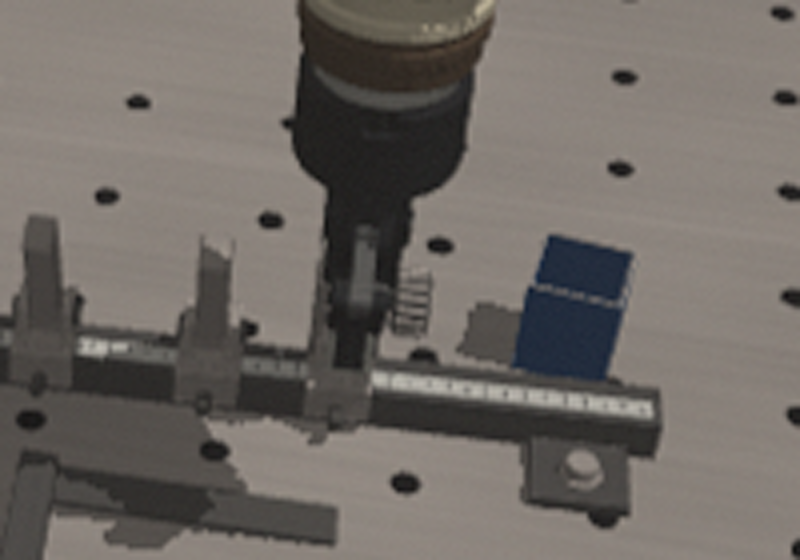

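View pics/bt.png

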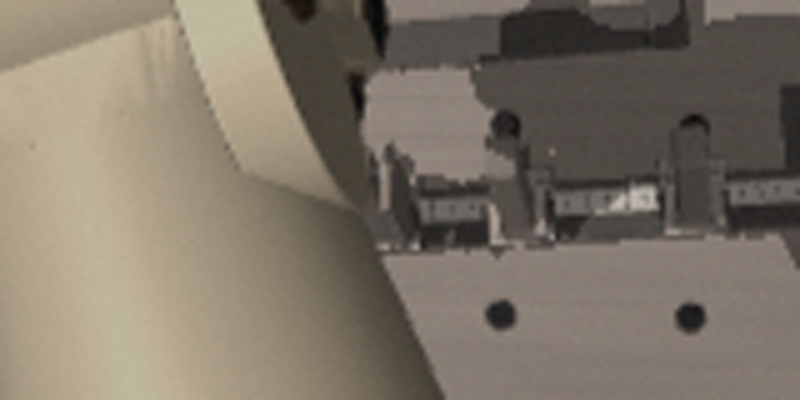

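The finger at about (357,300) in the crop stands right behind the knob stop's arm, clear of the knob at (415,300). The other stops are free of it. Now I'll push forward slowly.

Emit:
step_arm:
  moves: [-0.1,-1.2,0,0,0,0,-0.1,-2.2,0,0,0,0,-0.1,-2.8,0,0,0,0,-0.1,-3.2,0,0,0,0,-0.1,-3.5,0,0,0,0,-0.1,-3.8,0,0,0,0,-0.1,-4.1,0,0,0,0,-0.1,-4.4,0,0,0,0]

```text
time: 3.95
tool_pos: [537.6, 209.6, 131.2]
orientation: [-180.0, -0.1, 93.9]
ft_force: [-0.3, -1.4, -0.1]
opening: -0.2
```

Emit:
step_arm:
  moves: [0,-0.3,0,0,0,0,0,-0.6,0,0,0,0,0,-0.9,0,0,0,0,0,-1.2,0,0,0,0,0,-1.5,0,0,0,0,0,-1.8,0,0,0,0]

```text
time: 4.7
tool_pos: [519.4, 208.3, 131.2]
orientation: [-180.0, -0.1, 93.9]
ft_force: [0.2, -0.0, 0.4]
opening: -0.1
```

```bash
python3 -c "
from h import *
to(14,185,130)
save('scene','c')
b=load('scene','c')['color'][150:290,290:490,::-1]
cv2.imwrite('pics/cs.png',cv2.resize(b,None,fx=4,fy=4,interpolation=2))"
```

```text
t 4.7 fence [ 18.6 184.7] z 131.2 ori [-1.7996e+02 -6.0000e-02  9.3900e+01] F [ 0.2 -0.   0.4] open -0.1 ->tool cm [ 0.03 -0.46  0.12]
```

View pics/cs.png

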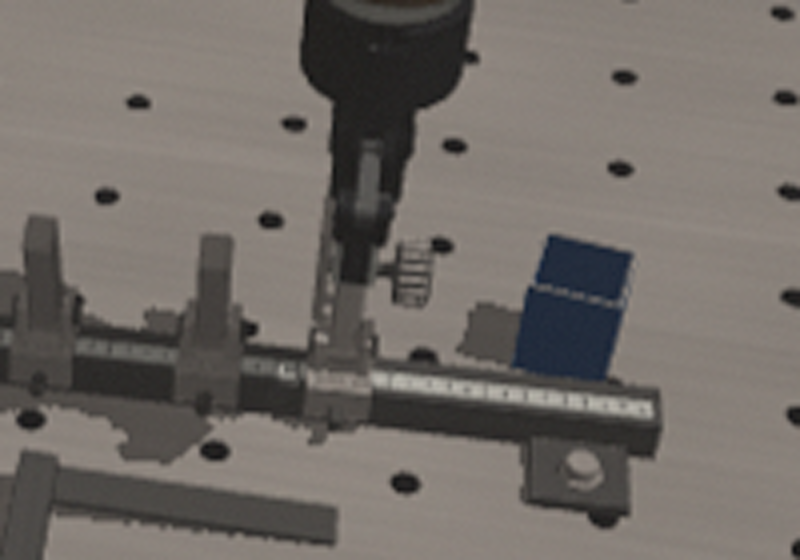

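The arm now stands about upright, with its knob raised at (412,272), and both plain stops are parked. I'll push a little further past the tipping point, then let it fall.

Emit:
step_arm:
  moves: [0,-0.3,0,0,0,0,0,-0.6,0,0,0,0,0,-0.9,0,0,0,0,0,-1.2,0,0,0,0,0,-1.4,0,0,0,0,0,-1.4,0,0,0,0]

```text
time: 5.5
tool_pos: [505.1, 207.3, 131.3]
orientation: [-180.0, -0.1, 93.9]
ft_force: [0.1, 0.8, 0.3]
opening: -0.3
```

```bash
python3 -c "
from h import *
to(14,185,130)
save('scene','d')
b=load('scene','d')['color'][150:290,290:490,::-1]
cv2.imwrite('pics/ds.png',cv2.resize(b,None,fx=4,fy=4,interpolation=2))"
```

```text
t 5.5 fence [  4.2 184.8] z 131.3 ori [-1.7996e+02 -6.0000e-02  9.3910e+01] F [0.1 0.8 0.3] open -0.3 ->tool cm [0.02 0.98 0.13]
```

View pics/ds.png

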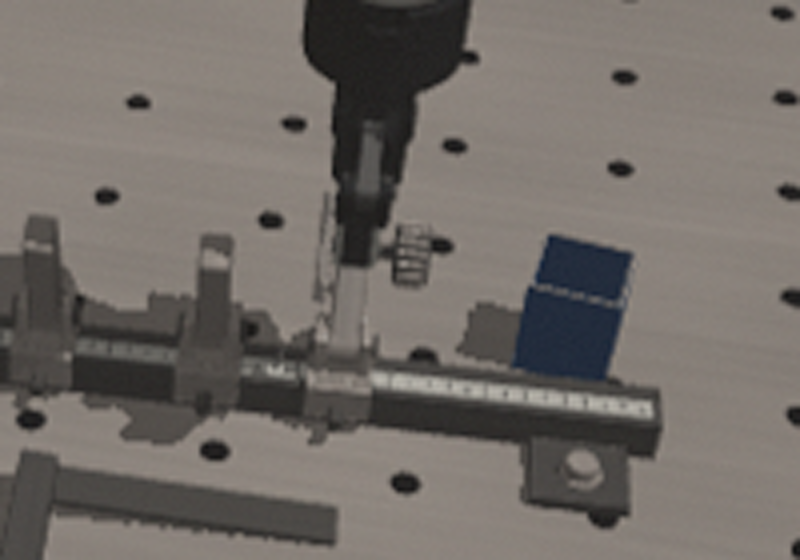

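Emit:
step_arm:
  moves: [0,-0.3,0,0,0,0,0,-0.6,0,0,0,0,0,-0.9,0,0,0,0,0,-0.9,0,0,0,0,0,-0.3,0,0,0,0,0,1,0,0,0,0,0,2.5,-1,0,0,0,0,3.5,-3,0,0,0]

```text
time: 6.55
tool_pos: [541.1, 209.6, 160.5]
orientation: [-179.9, -0.0, 93.9]
ft_force: [-0.4, 0.8, 0.3]
opening: 0.0
```

```bash
python3 -c "
from h import *
to(-45,-340,260)
save('scene','e')
b=load('scene','e')['color'][150:290,290:490,::-1]
cv2.imwrite('pics/es.png',cv2.resize(b,None,fx=4,fy=4,interpolation=2))"
```

```text
t 6.55 fence [ 40.3 184.6] z 160.5 ori [-1.7987e+02 -3.0000e-02  9.3890e+01] F [-0.4  0.8  0.3] open 0.0 ->tool cm [-52.45  -8.55  -9.96]
```

View pics/es.png

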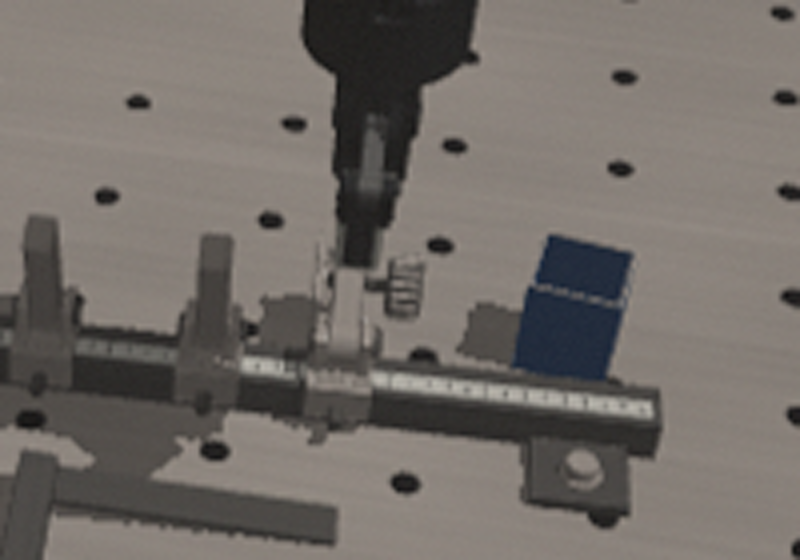

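Emit:
step_arm:
  moves: [0,0,-2,0,0,0,0,0,-5,0,0,0,-1,0,-8,0,0,0,-4,0,-10,0,0,0,-8,-1,-10,0,0,0,-12,-2,-10,0,0,0,-16,-3,-10,0,0,0,-20,-4,-10,0,0,0]

```text
time: 7.6
tool_pos: [516.3, 6.1, 263.0]
orientation: [179.9, -0.1, 93.9]
ft_force: [0.9, -0.1, 0.4]
opening: 0.1
```

```bash
python3 -c "
from h import *
to(-45,-340,200)
save('scene','f')
b=load('scene','f')['color'][150:290,290:490,::-1]
cv2.imwrite('pics/fs.png',cv2.resize(b,None,fx=4,fy=4,interpolation=2))"
```

```text
t 7.6 fence [  1.8 -16.8] z 263.0 ori [ 1.7987e+02 -1.0000e-01  9.3880e+01] F [ 0.9 -0.1  0.4] open 0.1 ->tool cm [-32.34  -4.68   6.23]
```

View pics/fs.png

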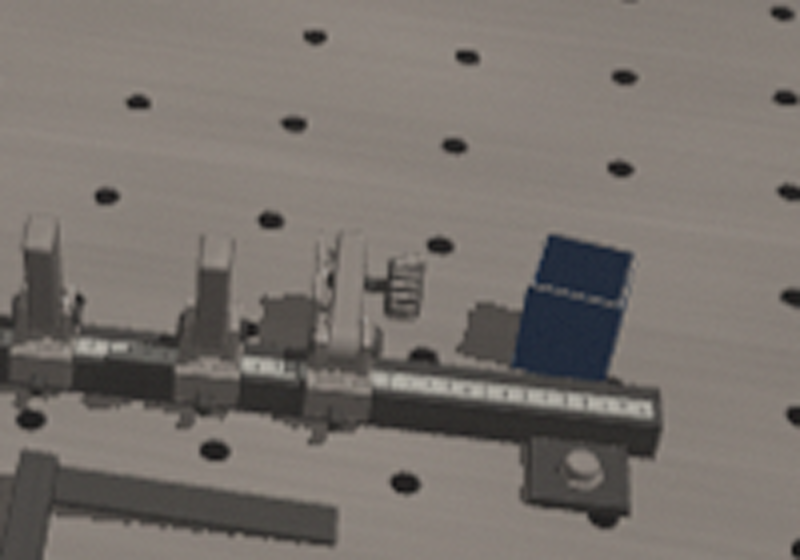

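The knob stop has dropped: in the crop its arm lies away from the camera at (350,270), with the knob low at (405,287). Both plain stops are still parked. Now to the tube's tail.

Emit:
step_arm:
  moves: [-5,-0.7,1,0,0,0,-10,-1.4,2,0,0,0,-15,-2.1,3,0,0,0,-20,-2.8,4,0,0,0,-25,-3.5,5,0,0,0,-29,-4.1,6,0,0,0,-32.3,-4.5,6.3,0,0,0,-32.3,-4.5,6.3,0,0,0]
  claw: 0.72

```text
time: 8.65
tool_pos: [491.7, -324.7, 198.8]
orientation: [180.0, -0.0, 93.6]
ft_force: [0.0, 1.0, -1.0]
opening: 23.7
```

```bash
python3 -c "
from h import *
to(-43,-340,55)
t=save('top','g');save('scene','g')
C=lambda x,y:(125+x/5,215+y/5)
b=t['color'][215:335,125:285,::-1]
cv2.imwrite('pics/gt.png',cv2.resize(b,None,fx=5,fy=5,interpolation=2))
b=load('scene','g')['color'][150:290,130:330,::-1]
cv2.imwrite('pics/gs.png',cv2.resize(b,None,fx=4,fy=4,interpolation=2))"
```

```text
t 8.65 fence [ -45.2 -345.1] z 198.8 ori [ 1.7995e+02 -4.0000e-02  9.3610e+01] F [ 0.  1. -1.] open 23.7 ->tool cm [ 0.5   0.21 14.38]
```

View pics/gt.png

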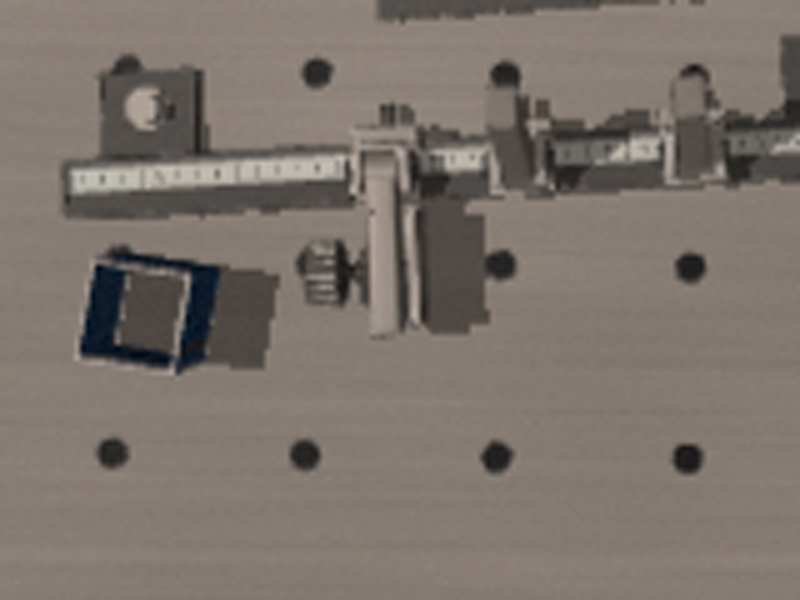

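View pics/gs.png

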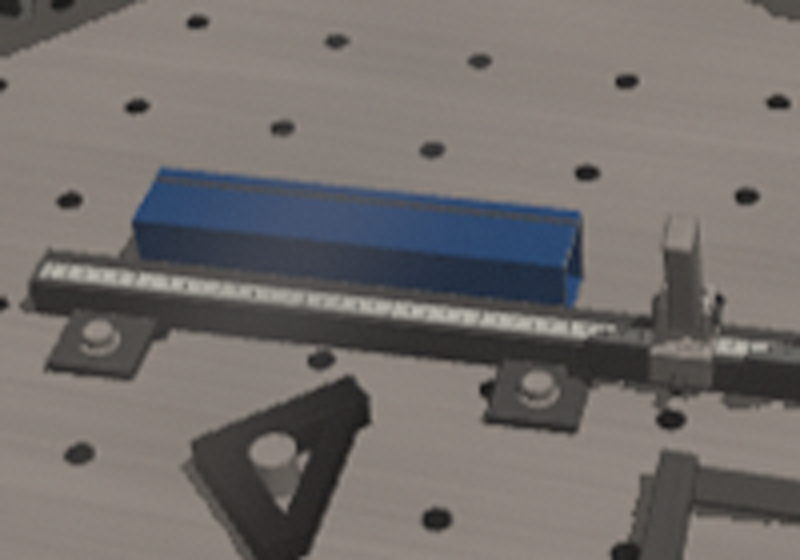

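The top crop shows the knob stop lying across the bench, arm at (385,240) and pad at (415,260). The plain stops are parked and the tube is undisturbed.

Emit:
step_arm:
  moves: [0.2,0.1,4,0,0,-0.2,0.4,0.2,8,0,0,-0.2,0.4,0.2,11,0,0,-0.2,0.4,0.2,13,0,0,-0.2,0.4,0.2,14.2,0,0,-0.2,0.4,0.2,14.2,0,0,-0.2]

```text
time: 9.5
tool_pos: [494.1, -317.8, 57.4]
orientation: [179.9, -0.1, 94.0]
ft_force: [0.2, 0.1, 1.7]
opening: 24.0
```

```bash
python3 -c "
from h import *
to(-43,-305,55)
t=load('top','g')
for p in [(422,240),(427,320)]:
    w=onz(t,125+p[0]/5,215+p[1]/5,56); print(w,fr(w))
t=save('top','h');save('scene','h')
b=t['color'][190:290,330:490,::-1]
cv2.imwrite('pics/ht.png',cv2.resize(b,None,fx=5,fy=5,interpolation=2))
b=load('scene','h')['color'][110:250,100:300,::-1]
cv2.imwrite('pics/hs.png',cv2.resize(b,None,fx=4,fy=4,interpolation=2))"
```

```text
t 9.5 fence [ -42.4 -338.4] z 57.4 ori [ 1.7994e+02 -6.0000e-02  9.3970e+01] F [0.2 0.1 1.7] open 24.0 ->tool cm [ 3.34 -0.06  0.24]
[466.51099709 183.20355752  56.        ] [-35.9 163.3]
[426.84589287 179.59049068  56.        ] [-75.7 162.4]
```

View pics/hs.png

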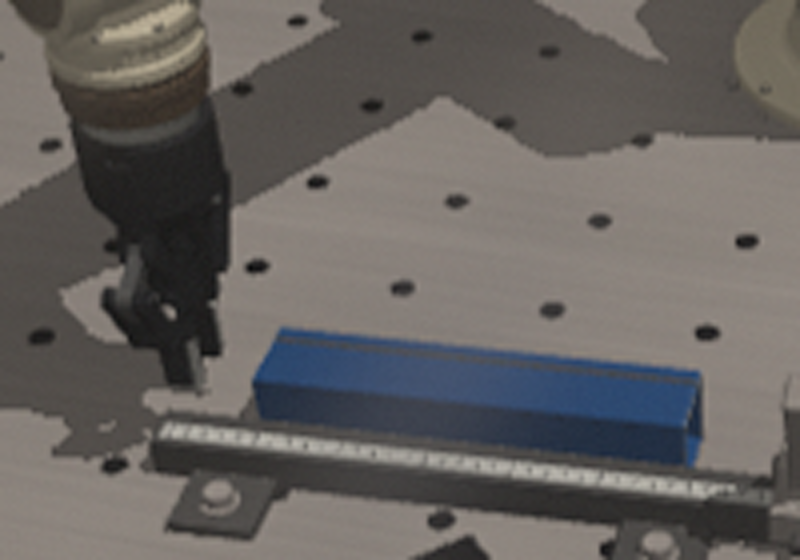

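View pics/ht.png

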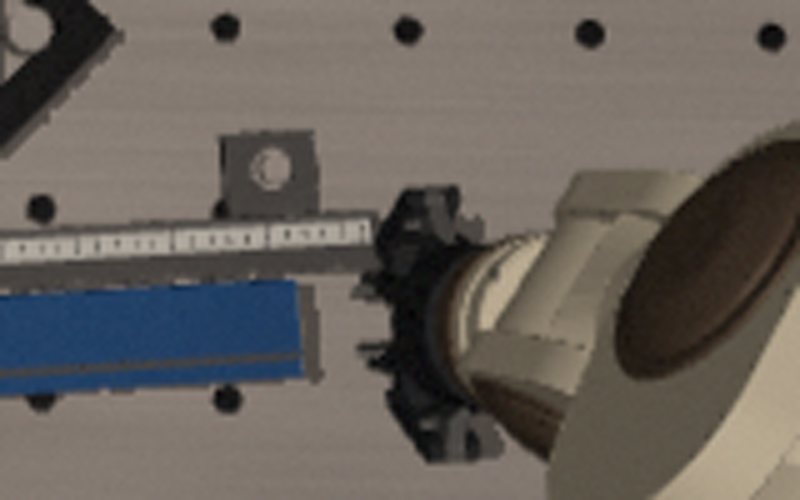

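Emit:
step_arm:
  moves: [0.8,-0.1,0,0,0,0,1.6,-0.15,0,0,0,0,2.4,-0.15,0,0,0,0,3,-0.15,0,0,0,0,3.5,-0.15,0,0,0,0,4,-0.15,0,0,0,0,4.5,-0.15,0,0,0,0,5,-0.15,0,0,0,0]

```text
time: 10.6
tool_pos: [489.7, -268.9, 58.8]
orientation: [179.8, 0.1, 93.9]
ft_force: [0.3, -5.6, -0.8]
opening: 23.9
```

```bash
python3 -c "
from h import *
to(-44,-97,57)
t=save('top','i');save('scene','i')
b=t['color'][190:290,265:425,::-1]
cv2.imwrite('pics/it.png',cv2.resize(b,None,fx=5,fy=5,interpolation=2))
b=load('scene','i')['color'][110:250,100:300,::-1]
cv2.imwrite('pics/is.png',cv2.resize(b,None,fx=4,fy=4,interpolation=2))"
```

```text
t 10.6 fence [ -43.4 -289.3] z 58.8 ori [1.7984e+02 7.0000e-02 9.3930e+01] F [ 0.3 -5.6 -0.8] open 23.9 ->tool cm [19.24 -0.05  0.16]
```

View pics/is.png

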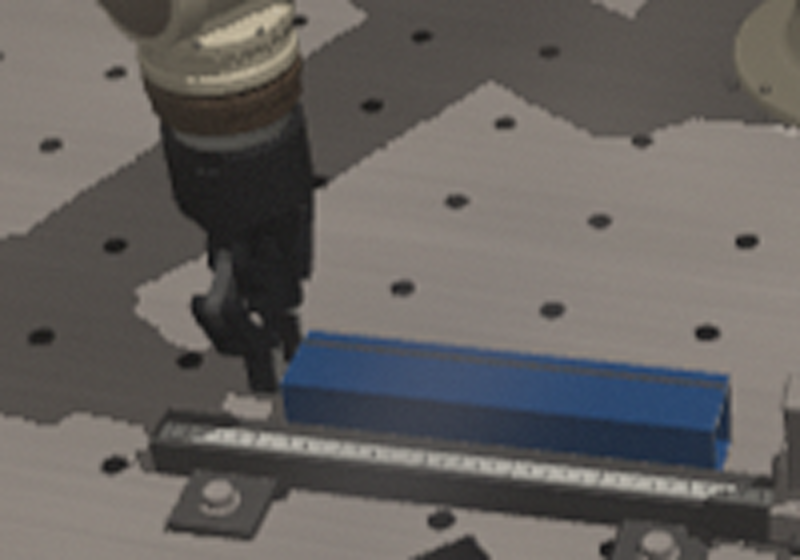

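View pics/it.png

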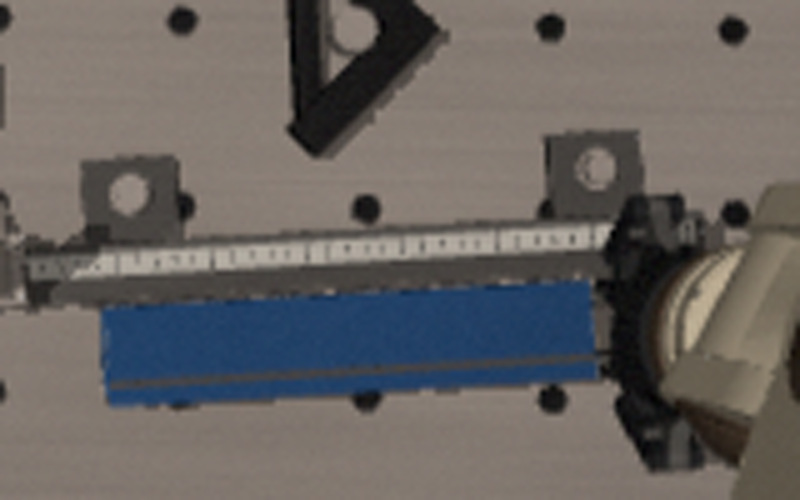

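The fingers push the tail at about (595,330) in the top crop. The tube stays parallel to the fence and the force is 5.6 N. I'll continue.

Emit:
step_arm:
  moves: [0.8,0,0.1,0,0,0,1.6,0,0.1,0,0,0,2.4,0,0.1,0,0,0,3.2,0,0.1,0,0,0,4,0,0.1,0,0,0,4.8,0,0.1,0,0,0,5.6,0,0.1,0,0,0,6.4,0,0.1,0,0,0]

```text
time: 11.7
tool_pos: [485.8, -205.4, 58.7]
orientation: [179.8, 0.1, 93.9]
ft_force: [1.6, -7.6, 3.3]
opening: 23.7
```

Emit:
step_arm:
  moves: [0.8,0,0.1,0,0,0,1.6,0,0.1,0,0,0,2.4,0,0.1,0,0,0,3.2,0,0.1,0,0,0,4,0,0.1,0,0,0,4.8,0,0.1,0,0,0,5.6,0,0.1,0,0,0,6.4,0,0.1,0,0,0]

```text
time: 12.7
tool_pos: [482.2, -142.5, 58.6]
orientation: [179.6, 0.3, 93.9]
ft_force: [1.3, -9.1, 4.9]
opening: 23.9
```

```bash
python3 -c "
from h import *
to(-44,-97,57)
t=save('top','j')
b=t['color'][190:290,165:325,::-1]
cv2.imwrite('pics/jt.png',cv2.resize(b,None,fx=5,fy=5,interpolation=2))"
```

```text
t 12.7 fence [ -42.3 -162.7] z 58.6 ori [179.65   0.31  93.87] F [ 1.3 -9.1  4.9] open 23.9 ->tool cm [ 6.57 -0.17  0.13]
```

View pics/jt.png

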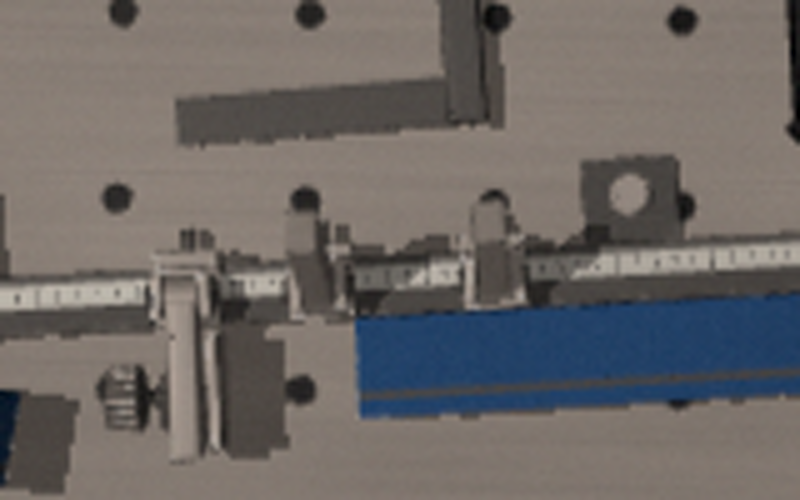

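The nose is at (357,360) and the pad face at about (221,390), so roughly 66 mm remain. I'll do 56 mm, then creep.

Emit:
step_arm:
  moves: [0.8,0,0,0,0,0,1.6,0,0,0,0,0,2.4,0,0,0,0,0,3.2,0,0,0,0,0,4,0,0,0,0,0,4.7,0,0,0,0,0,5.3,0,0,0,0,0,5.6,0,0,0,0,0]

```text
time: 13.75
tool_pos: [478.4, -85.9, 58.6]
orientation: [179.6, 0.3, 93.9]
ft_force: [0.8, -6.9, 2.4]
opening: 23.9
```

Emit:
step_arm:
  moves: [0.2,0,0,0,0,0,0.4,0,0,0,0,0,0.6,0,0,0,0,0]

```text
time: 14.12
tool_pos: [478.0, -80.3, 58.7]
orientation: [179.6, 0.4, 93.9]
ft_force: [-0.3, -5.0, 1.4]
opening: 23.8
```

```bash
python3 -c "
from h import *
to(-44,-97,57)
t=save('top','k')
b=t['color'][190:290,165:325,::-1]
cv2.imwrite('pics/kt.png',cv2.resize(b,None,fx=5,fy=5,interpolation=2))"
```

```text
t 14.125 fence [ -42.3 -100.3] z 58.7 ori [179.64   0.38  93.86] F [-0.3 -5.   1.4] open 23.8 ->tool cm [ 0.33 -0.17  0.16]
```

View pics/kt.png

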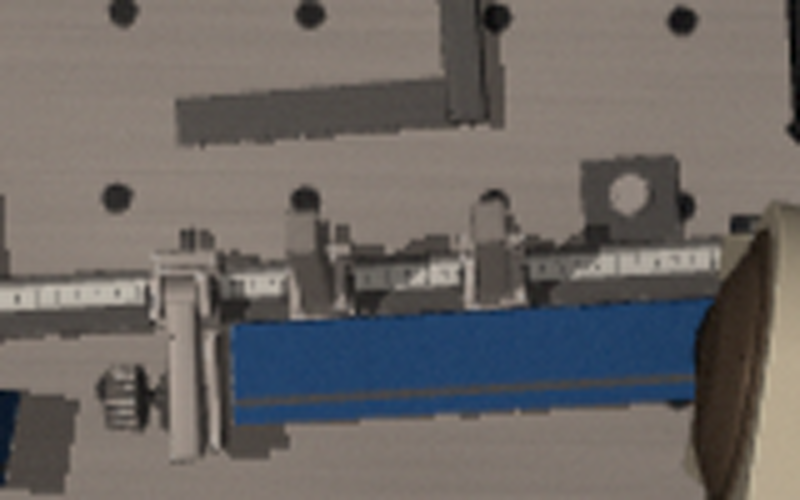

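About 5 mm remain, with the nose at x=233 and the pad at about 222. I'll creep at 1 mm per row and watch the force.

Emit:
step_arm:
  moves: [0.1,0,0,0,0,0,0.2,0,0,0,0,0,0.3,0,0,0,0,0,0.4,0,0,0,0,0]

```text
time: 14.68
tool_pos: [477.6, -76.4, 58.6]
orientation: [179.7, 0.4, 93.8]
ft_force: [0.1, -5.7, 1.9]
opening: 24.0
```

Emit:
step_arm:
  moves: [0.1,0,0,0,0,0,0.15,0,0,0,0,0]

```text
time: 14.92
tool_pos: [477.4, -75.2, 58.7]
orientation: [179.7, 0.5, 93.8]
ft_force: [0.4, -5.9, 1.0]
opening: 23.8
```

Emit:
step_arm:
  moves: [0.1,0,0,0,0,0,0.15,0,0,0,0,0]

```text
time: 15.18
tool_pos: [477.2, -74.0, 58.7]
orientation: [179.7, 0.5, 93.8]
ft_force: [-0.2, -5.5, -0.3]
opening: 24.0
```

```bash
python3 -c "
from h import *
to(-44,-97,57)
t=save('top','l')
b=t['color'][225:295,185:265,::-1]
cv2.imwrite('pics/lt.png',cv2.resize(b,None,fx=8,fy=8,interpolation=2))"
```

```text
t 15.175 fence [-42.6 -94. ] z 58.7 ori [179.68   0.5   93.81] F [-0.2 -5.5 -0.3] open 24.0 ->tool cm [-0.3  -0.14  0.17]
```

View pics/lt.png

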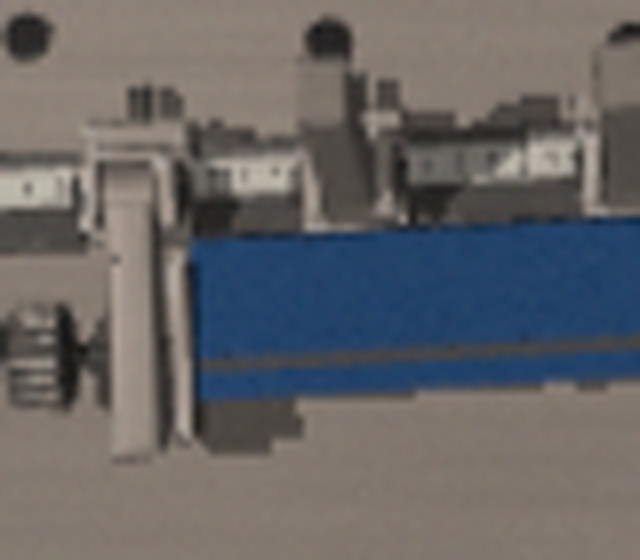

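Nearly touching, with about 1 mm to go and no force rise yet.

Emit:
step_arm:
  moves: [0.08,0,0,0,0,0,0.12,0,0,0,0,0]

```text
time: 15.48
tool_pos: [477.2, -73.7, 58.7]
orientation: [179.7, 0.6, 93.8]
ft_force: [1.3, -10.6, -0.6]
opening: 24.2
```

Emit:
step_arm:
  moves: [0.08,0,0,0,0,0,0.12,0,0,0,0,0]

```text
time: 15.72
tool_pos: [477.2, -73.6, 58.8]
orientation: [179.7, 0.8, 93.7]
ft_force: [1.8, -12.0, 0.0]
opening: 24.4
```

The force has risen from 5.5 to 12 N and the tool stalled, so the tube is against the pad. I'll draw back.

Emit:
step_arm:
  moves: [-0.2,0,0,0,0,0,-0.5,0,0,0,0,0,-1,0,0,0,0,0,-2,0,0,0,0,0,-3,0,0,0,0,0,-4,0,0,0,0,0,-4,0,0,0,0,0]

```text
time: 16.6
tool_pos: [479.8, -114.4, 59.3]
orientation: [179.7, 0.8, 93.6]
ft_force: [0.2, 0.0, 0.2]
opening: 24.2
```

Emit:
step_arm:
  moves: [0,0,-3,0,0,0,-1,-1,-7,0,0,0,-4,-3,-12,0,0,0,-8,-5,-16,0,0,0,-12,-7,-18,0,0,0,-16,-9,-18,0,0,0,-18,-10,-18,0,0,0,-18,-10,-18,0,0,0]

```text
time: 17.6
tool_pos: [389.8, -298.8, 241.2]
orientation: [179.7, 0.8, 93.5]
ft_force: [0.4, 0.5, 0.7]
opening: 24.0
```

```bash
python3 -c "
from h import *
to(-44,-97,57)
t=save('top','m');save('scene','m')
b=t['color'][225:295,185:265,::-1]
cv2.imwrite('pics/mt.png',cv2.resize(b,None,fx=8,fy=8,interpolation=2))
b=load('scene','m')['color'][150:290,190:390,::-1]
b=load('scene','m')['color'][150:320,230:470,::-1]
cv2.imwrite('pics/ms.png',cv2.resize(b,None,fx=3.3,fy=3.3,interpolation=2))"
```

```text
t 17.6 fence [-145.2 -312.3] z 241.2 ori [179.7    0.79  93.51] F [0.4 0.5 0.7] open 24.0 ->tool cm [21.86  9.88 18.17]
```

View pics/mt.png

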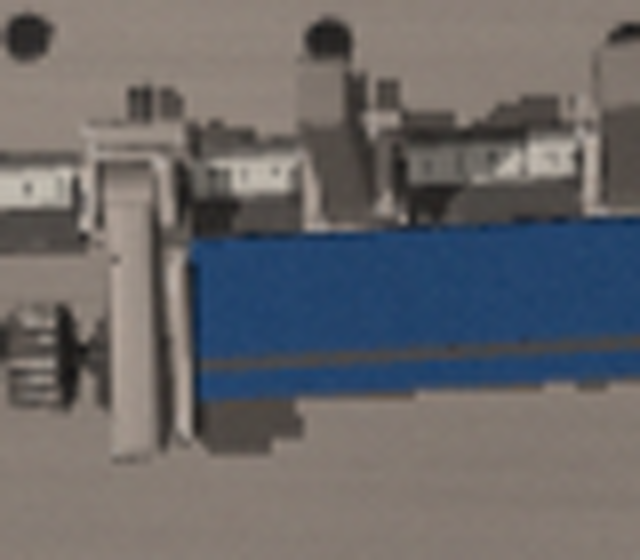

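View pics/ms.png

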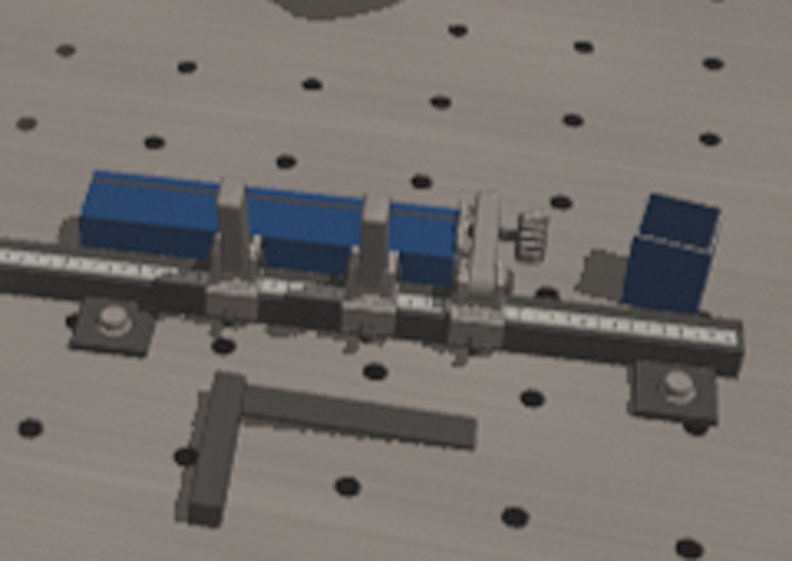

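View pics/top_m.png

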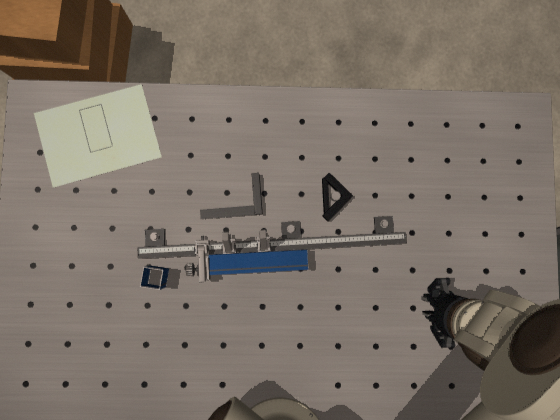

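The tube's end touches the pad at (195,320) in the crop, the plain stops are parked, and the bystanders are where they were. The hand is clear, so I'm handing in.

```bash
python3 -c "
from h import *
print(ctrl.hand_in(), ctrl.read_state()['joint_velocities'].round(2))"
```

```text
the job is handed in; nothing more can be done
the job is handed in; nothing more can be done
```

The job is done and handed in at about 17.6 s of the allowed 64 s.

- **Stop:** I tipped the knob stop (the one nearest the offcut) forward with the closed fingertips. Force readings stayed under 2 N, and it dropped down across the bench.
- **Tube:** I pushed it about 215 mm along the fence at its tail, with the fingers part-closed and without gripping or lifting. Sliding took 5–9 N. At the stop the force rose to 12 N and the hand stalled, so the tube met the pad. I then drew the hand straight back and up.
- **Last checks:** In both cameras the tube's end lies against the pad with no visible gap, about 1 mm being the limit of what the pictures show. Both plain stops are still parked, and the offcut, try square and magnet look unmoved. The force reading with the hand clear is under 1 N.
- **Disagreement:** The two cameras differed by up to about 6 mm on where the stop stands along the fence. I closed the last stretch by force, not by that measurement.

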